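# Open the sharp-tools locker by its lift-paddle latch

### The arm

A 6-joint arm with a two-finger parallel gripper is mounted at the origin on the work surface. World frame = base frame: x ahead of the robot, y to its left, z up, the work surface at z = 0. Lengths are in mm, angles in rad, forces in N, time in s.
With the tool pointing down it reaches from about 350 to 775 mm from the base axis. Payload 7.3 kg.
Tool frame: the origin (TCP) lies at the very end of the fingers, on their centre line; the grasp point (between the pads) lies 19 mm behind it; x points along the fingers, z is the direction in which the jaws open and shut, and the axes are right-handed (so a half turn about x gives the same grasp; the last joint's range is limited). The gripper opens to 92 mm and grips with 3 to 60 N. Pads are 19 mm wide; open, the fingers measure 130 mm over their backs; the gripper's body (75 mm by 190 mm) begins 47 mm behind the grasp point.
Start: joints at [1.181, 0.342, 1.524, -0, 1.275, -0.146], TCP at [126.715, 509.498, 226.741] pointing down, gripper open.
Joint ranges: [-2.53, 2.53], [-0.77, 2.02], [0.04, 2.7], [-1, 4.14], [0.28, 2.66], [-3.11, 3.11]. Speed limits (rad/s): [2.57, 2.57, 3.14, 3.14, 3.14, 3.14].

### API

Orientations are given as [roll, pitch, yaw] about the fixed x, y, z axes, in that order (R = Rz(yaw) Ry(pitch) Rx(roll)).
In Python, from plant import * gives the robot as it stands.
- The arm moves only by the tool carry_out, never from a script. Its argument "rows" is a list of rows, each a list of 4 numbers: the shift along the world's x, y, z in mm, then the turn about the world's z in degrees. In form: [[x, y, z, twist], ...]. A call has 1 to 20 rows; each row is the pose to reach, as a shift and turn from the pose measured when the call began; what a row does not reach only later rows make up. A row lasts 1/12 s, in which the tool goes at most 41.7 mm and 7.16 degrees, less where a joint would pass 70% of its speed; a pose out of reach is approached as far as the arm can. A call with a gripper value outside its range is refused whole. "hand" is the finger opening in mm, from 0 to 91.8, set as the call begins (left out, the last holds). The fingers move at their own pace and stop on an object; the grip force is fixed at half the most. Time passes only in rows, so rows that repeat a pose let the fingers close. It gives the time, the measured TCP pose, the force and the opening at its end, in the units of the state.
- get_obs(): the state, without advancing time (a new reading comes with each control period).
- capture(name): name is "scene" or "top" or "wrist"; returns the picture (400x640x3 uint8, red, green, blue); there is no depth.
- camera_info(name): a dict with "camera_matrix" (3x3 intrinsics, pixels), "pose" (4x4, takes a point from camera to world coordinates); the wrist camera has in their place "mount" (4x4, takes a point from camera to tool coordinates, whose origin is the TCP and whose axes are the tool frame's). Camera axes: x right, y down, z forward; pixel columns grow to the right and rows downward; lengths in mm; the calibration is good to about 2 mm. A picture is of the moment at which its call begins: read the wrist's pose just before it. camera_info takes no time and is no camera call.
- close_job(): hands the job in, once; it reports no verdict.
The state is a dict: "time": time; "joint_positions": joint angles; "dq": joint speeds; "tau": joint torques, N m; "tool_pos": TCP position; "tcp_rot": TCP orientation; "contact_force": force on the tool from outside, world axes, zero at the start; "moment": the same for the moment, N m; "grip_width": finger opening in mm.
Only numpy, scipy, OpenCV 4.12 (cv2) and the standard library are available. Lean on these libraries where they do the work, as an engineer would, in place of code of your own. Each camera call takes 0.05 s, during which the arm holds its last target. There are 200 camera calls.

### The job

Open the red sharp-tools locker on the workshop table: lift the paddle on its door until you feel it come up against its firm stop, without straining it past there, and keep it up while you ease the door off the frame; do not wrench the door against the latch if it still holds. Then swing the door open gently to at least 60 degrees, let the paddle drop back and let go, leaving the door standing open and everything else where it was.

Things in the scene. Friction and masses are not known exactly. Their poses are not given: they have to be found in the camera images.
- locker: Red steel locker, 220 wide, 200 deep, 250 mm high, bolted down. Origin: on the table at the foot of the door's vertical hinge axis, the front left corner as one faces the door. x points from the door's front into the locker, z up, y along the front; the locker lies at y -4 to -224 mm. The shut door fills x 0 to 16, z 14 to 246 mm.
- paddle_grip (a point): Middle of the paddle's grip: a black round sleeve, 14 mm thick, 44 mm long, level along the door's width, on the steel paddle that sticks out near the door's upper free corner. At rest it is at x -60, y -179, z 199 mm in the locker frame. Pinch its two ends from above, fingers closing along the door's width; 30 mm is free beside and below it. Rides with paddle and door.
- paddle (a joint): Paddle angle (rad), 0 at rest, grows as it is lifted. First free play on a light spring (2 to 5 N of lift at the grip), hidden and different each time, 0 to 0.48 rad; then it draws the pawl (6 to 11 N). Firm stop somewhere from 0.42 to 0.9; the pawl is clear only about 0.05 rad (3.5 mm at the grip) before it. 13 to 17 N of lift holds it safely on the stop. Let go, it drops to 0.
- door (a joint): Door angle (rad), 0 shut, to 1.9 wide open; it opens clockwise seen from above, about the vertical axis through the locker's origin. Latched, it rattles by up to 0.015. With the pawl clear, a few N of pull at the grip swing it, and it stays where left. Keep the paddle up until 0.1 is passed, or the pawl may catch again.
- handle: The paddle's steel blade, 26 mm wide. Origin: its pivot, a level axis along the door's width, 4 mm behind the door's front at y -179, z 222 mm in the locker frame. The grip sleeve is at x -68 mm in this frame and turns freely on its pin, so fingers that pinch it need not tilt. At rest the blade hangs 0.35 rad below level, so the grip is lifted on an arc of 68 mm, nearly straight up.
- cam: The paddle's forked inner tail, 24 mm long, hidden behind the door, that presses the spring pawl down; origin at the pivot, turns with the paddle. The force on it is the strain on the latch: 52 N on it is about 20 N of lift at the grip. On the stop each further mm of lift adds about 5 N.
- keeper: The down-turned front edge of the locker's top, hidden behind the shut door, which the pawl catches behind; origin as the locker's. Fixed. The force on it is what the latched door is pulled with.
- tin: Aluminium tin, 52 mm across, 60 mm high, inside the locker on its floor; origin under its middle. Leave alone.
- tape: Roll of paper tape, 90 mm across, 20 mm high, lying on the locker's top towards its back; origin under its middle. Leave alone.
- weaving: Started basket: round wooden base, 110 mm across, with eight upright stakes, 120 mm high; origin under its middle. Leave alone.
- mug: White mug, 76 mm across, 90 mm high; origin under its middle. Leave alone.
- paint: Orange paint bottle with black cap, 52 mm across, 130 mm high; origin under its middle. Leave alone.
- secateurs: Secateurs with green handles, about 140 mm long, lying flat; origin at the pivot screw. Leave alone.
- hammer: Hammer with wooden handle lying flat, left of the locker; origin near its middle. Leave alone.

How it is judged (in metres and radians):
On the way, in this order (a step that is already met when the one before it is completed fails the run):
1. the paddle is lifted while the door is still shut (value of joint paddle above 0.3 rad and value of joint door below 0.05 rad), for 0.1 s.
2. with the paddle still up, the door comes free of the frame (value of joint paddle above 0.3 rad and value of joint door above 0.06 rad), for 0.05 s.
At the end, for the whole second after the job is handed in: the door stands still, open by at least 60 degrees, and the paddle has dropped back to within 0.1 rad of hanging (value of joint door above 1.047 rad and velocity of joint door between -0.03 and 0.03 rad/s and value of joint paddle below 0.1 rad); the robot touches nothing.
It fails at once if the paddle is strained against its stop (over 52 N on its inner tail) (contact force between cam and anything else above 52 N).
It fails at once if the door is wrenched against the latch with over 25 N (contact force between keeper and anything else above 25 N).
It fails at once if the door is flung (over 1.5 rad/s) (velocity of joint door above 1.5 rad/s).
It fails at once if a bystander is moved by more than 20 mm (distance of any of tin, tape, weaving, mug, paint, secateurs, hammer from where it was at the start of the episode above 0.02 m).
It also fails if it takes over 64 s, if anything falls off the work surface, if the arm or the gripper's body presses on something with over 40 N, if the wrist force passes 120 N, or if a joint passes its speed limit or range.

## Working session

There is one attempt and no reset: what is moved stays moved. The work goes in short steps, Python scripts to look and compute and a tool call to move; the robot and the scene stay as the last step left them, time stands still between calls to the robot, and variables do not carry over. Pictures are saved under pics/ and viewed, about 8 in all and at most 12, crops included, and the job is handed in when it is done.

Besides the shell and the picture viewer there is one more tool, called after "Call:" by a JSON object that holds its "op" and its "data". carry_out: Moves the arm, as the interface text tells. Its arguments: {"type":"object","properties":{"rows":{"type":"array"},"hand":{"type":"number"}},"required":["rows"]}

```bash
mkdir -p pics; python3 - <<'E'
from plant import *
import cv2
o=get_obs();print(o)
for n in("scene","top"):
    cv2.imwrite(f"pics/{n}0.png",capture(n)[:,:,::-1])
    i=camera_info(n);print(n,i)
print(camera_info("wrist"))
E
```

```text
{'time': 0.0, 'joint_positions': array([ 1.18097797e+00,  3.42707514e-01,  1.52502282e+00, -1.93679137e-05,
        1.27537330e+00, -1.46008732e-01]), 'dq': array([-0.00093768, -0.00098638,  0.000445  , -0.00158037, -0.00128403,
        0.00060474]), 'tau': array([ 2.26739146e-03, -4.31240058e+01, -2.44221085e+01,  7.18840118e-02,
        5.58195356e-02, -1.22707065e-04]), 'tool_pos': array([126.56944703, 509.09917357, 226.05082112]), 'tcp_rot': array([ 3.00784046,  1.56928523, -1.94835249]), 'contact_force': array([-0.4160952 , -0.63224034,  0.15960418]), 'moment': array([ 0.049444  , -0.01122651, -0.00344359]), 'grip_width': 91.72007779541794}
scene {'camera_matrix': array([[467.37462646,   0.        , 319.07125122],
       [  0.        , 467.37462646, 200.51669107],
       [  0.        ,   0.        ,   1.        ]]), 'pose': array([[ 7.35929718e-01,  4.03704386e-01, -5.43534929e-01,
         1.16935079e+03],
       [ 6.77009563e-01, -4.29179775e-01,  5.97881905e-01,
        -7.64925178e+02],
       [ 8.09334912e-03, -8.07977407e-01, -5.89157880e-01,
         8.51089896e+02],
    
[... 433 characters left out ...]
01],
       [ 1.19233140e-02, -1.88231862e-01, -9.82052239e-01,
         1.33356317e+03],
       [ 0.00000000e+00,  0.00000000e+00,  0.00000000e+00,
         1.00000000e+00]])}
{'camera_matrix': array([[335.10352961,   0.        , 317.41242868],
       [  0.        , 335.10352961, 200.50744678],
       [  0.        ,   0.        ,   1.        ]]), 'mount': array([[ 5.95026590e-04, -2.61865798e-01,  9.65104113e-01,
        -1.58751553e+02],
       [ 1.02159752e-03, -9.65103621e-01, -2.61866295e-01,
         7.18951614e+01],
       [ 9.99999301e-01,  1.14176538e-03, -3.06740867e-04,
         8.26609846e-01],
       [ 0.00000000e+00,  0.00000000e+00,  0.00000000e+00,
         1.00000000e+00]])}
```

View pics/scene0.png

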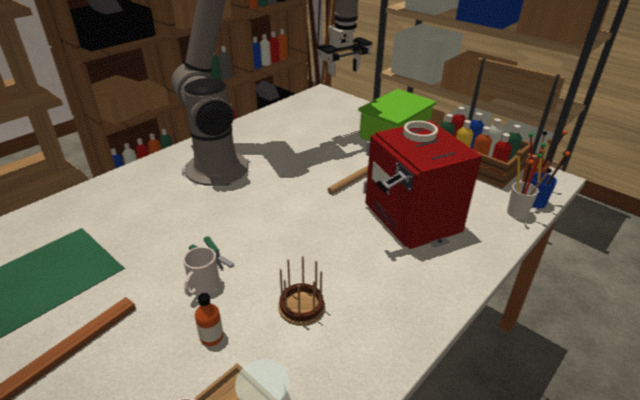

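View pics/top0.png

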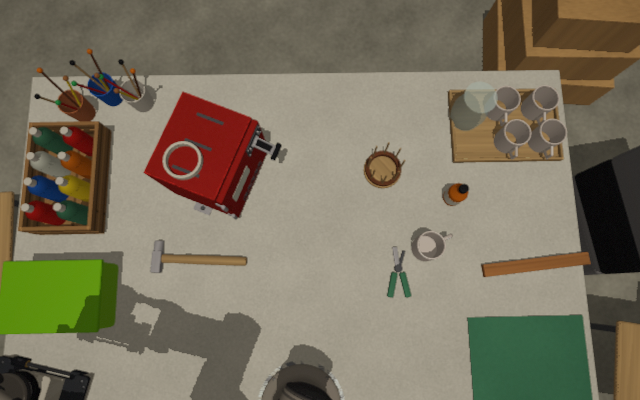

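The scene view shows the locker with its paddle near (398,180). In the top view the locker spans (147–280, 94–215), and the grip is at about (280,150). I'll zoom in on both.

```bash
python3 - <<'E'
import cv2,numpy as np
a=cv2.imread("pics/top0.png")[85:225,140:300];b=cv2.imread("pics/scene0.png")[110:250,350:490]
f=lambda i,s:cv2.resize(i,None,fx=s,fy=s,interpolation=cv2.INTER_CUBIC)
a=f(a,2.6);b=f(b,2.6);c=np.clip(np.hstack([a,b]).astype(float)*1.4,0,255);print(c.shape)
cv2.imwrite("pics/crop.png",c)
E
```

```text
(364, 780, 3)[ WARN:0@0.018] global loadsave.cpp:1063 imwrite_ Unsupported depth image for selected encoder is fallbacked to CV_8U.
```

View pics/crop.png

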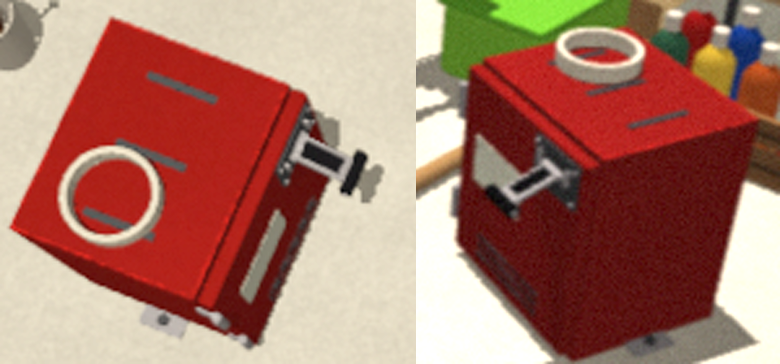

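The crop shows the grip sleeve centred at about (276.5,151.2) in the top view and (381.2,186.5) in the scene view. The locker's top corners are clear too.

```bash
cat >h.py <<'E'
from plant import *
import numpy as np, cv2
def ray(n,u,v,obs=None):
    i=camera_info(n);K=i["camera_matrix"]
    T=i["pose"] if "pose" in i else None
    if T is None:
        from scipy.spatial.transform import Rotation as R
        o=obs;W=np.eye(4);W[:3,:3]=R.from_euler("xyz",o["tcp_rot"]).as_matrix();W[:3,3]=o["tool_pos"];T=W@i["mount"]
    d=T[:3,:3]@np.linalg.solve(K,[u,v,1]);return T[:3,3],d/np.linalg.norm(d)
def plane(n,u,v,z,obs=None):
    p,d=ray(n,u,v,obs);return p+d*(z-p[2])/d[2]
def tri(rs):
    A=sum(np.eye(3)-np.outer(d,d) for p,d in rs);b=sum((np.eye(3)-np.outer(d,d))@p for p,d in rs)
    x=np.linalg.solve(A,b);return x,[np.linalg.norm(np.cross(d,x-p)) for p,d in rs]
E
python3 - <<'E'
from h import *
c=lambda x,y:(140+x/2.6,85+y/2.6)
print(tri([ray("top",*c(355,172)),ray("scene",381.2,186.5)]))
s=lambda x,y:(350+(x-416)/2.6,110+y/2.6)
for e in [(365,150),(345,194)]:print("end",plane("top",*c(*e),199))
for nm,q in dict(backR=(111,17),backL=(12,230),seamR=(291,90),seamL=(198,300)).items():print(nm,plane("top",*c(*q),250))
for nm,q in dict(frontR=(603,163),frontL=(482,62),backR=(754,122)).items():print("sc",nm,plane("scene",*s(*q),250))
E
```

```text
(array([641.60318144,  44.35859351, 200.60556772]), [np.float64(0.8628013703055473), np.float64(0.8628013703054909)])
end [664.58584616  35.46870935 199.        ]
end [621.07508843  54.67663827 199.        ]
backR [782.33122783 268.60229403 250.        ]
backL [578.38714376 350.39586731 250.        ]
seamR [707.51164254  99.59465828 250.        ]
seamL [510.71464822 181.07493806 250.        ]
sc frontR [717.23867319  96.03061912 250.        ]
sc frontL [518.02293744 176.47643085 250.        ]
sc backR [783.77634569 259.64491843 250.        ]
```

```bash
python3 - <<'E'
from h import *
from scipy.spatial.transform import Rotation as R
o=get_obs();M=R.from_euler("xyz",o["tcp_rot"]).as_matrix();print(M.round(3),o["tool_pos"])
z=M[:,2];print("z yaw deg",np.degrees(np.arctan2(z[1],z[0])),"want -22 or 158")
E
```

```text
[[-0.001 -0.97   0.241]
 [-0.001  0.241  0.97 ]
 [-1.     0.    -0.001]] [126.5714412  509.14895334 226.1157413 ]
z yaw deg 76.03254453566716 want -22 or 158
```

Call:
{"op": "carry_out", "data": {"rows": [[0,0,40,0],[0,0,80,0],[0,0,110,-5],[30,-27,115,-11],[60,-54,115,-17],[95,-86,115,-23],[130,-117,115,-29],[165,-149,115,-35],[200,-181,115,-41],[235,-212,115,-47],[270,-244,115,-53],[305,-275,115,-59],[340,-307,115,-65],[375,-339,115,-71],[410,-370,115,-77],[445,-402,115,-83],[475,-429,115,-89],[500,-451,115,-95],[515,-465,115,-98],[515,-465,115,-98]], "hand": 91}}

```text
time: 1.77
tool_pos: [643.3, 41.2, 339.8]
tcp_rot: [-2.819, 1.568, 3.076]
contact_force: [0.9, 1.0, 0.5]
grip_width: 91.1
```

```bash
python3 - <<'E'
from h import *
from scipy.spatial.transform import Rotation as R
o=get_obs();M=R.from_euler("xyz",o["tcp_rot"]).as_matrix();z=M[:,2]
print(o["time"],o["tool_pos"],np.degrees(np.arctan2(z[1],z[0])),M[:,0],o["contact_force"],o["joint_positions"])
w=capture("wrist");cv2.imwrite("pics/w1.png",w[:,:,::-1])
# predicted grip pixel
i=camera_info("wrist");W=np.eye(4);W[:3,:3]=M;W[:3,3]=o["tool_pos"];T=np.linalg.inv(W@i["mount"])
for p in [(641.6,44.4,199.5),(662,36.1,199.5),(621.2,52.6,199.5)]:
    q=i["camera_matrix"]@(T@[*p,1])[:3];print(q[:2]/q[2])
E
```

```text
1.7667 [643.32646923  41.15340813 339.83353878] -22.255551241730963 [-2.44792453e-03  1.61314423e-04 -9.99996991e-01] [0.857497   0.97752278 0.52614996] [-5.49253068e-02  5.35823361e-01  9.13715004e-01  2.68912599e-05
  1.69450738e+00  3.33509720e-01]
[316.40767754 186.90689171]
[340.4850334  186.89600489]
[292.38235128 187.01648455]
```

View pics/w1.png

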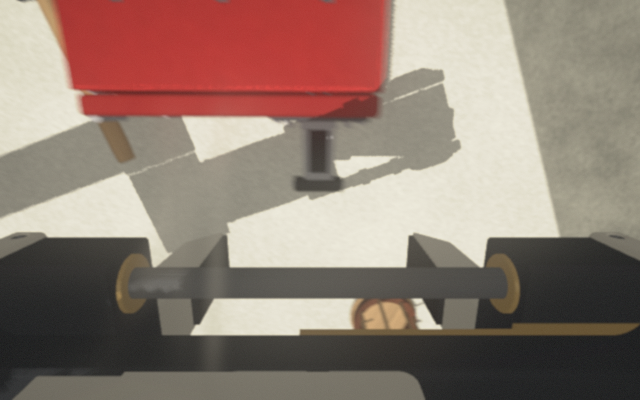

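The wrist view shows the grip at (294–342, 184), within about 3 px of the prediction. The jaws line up with it, so I'm descending.

Call:
{"op": "carry_out", "data": {"rows": [[0,4,-20,0],[0,4,-45,0],[0,4,-70,0],[0,4,-95,0],[0,4,-115,0],[0,4,-130,0],[0,4,-140,0],[0,4,-150,0],[0,4,-157,0],[0,4,-159,0],[0,4,-159,0],[0,4,-159,0]]}}

```text
time: 2.82
tool_pos: [646.1, 41.5, 179.9]
tcp_rot: [-1.962, 1.568, -2.352]
contact_force: [0.4, -0.0, -0.3]
grip_width: 91.3
```

```bash
python3 - <<'E'
from h import *
o=get_obs();print(o["time"],o["tool_pos"],o["contact_force"])
w=capture("wrist");cv2.imwrite("pics/w2.png",w[:,:,::-1])
E
```

```text
2.8167 [646.12231001  41.54647551 179.87355724] [ 0.36514532 -0.0219445  -0.34585277]
```

View pics/w2.png

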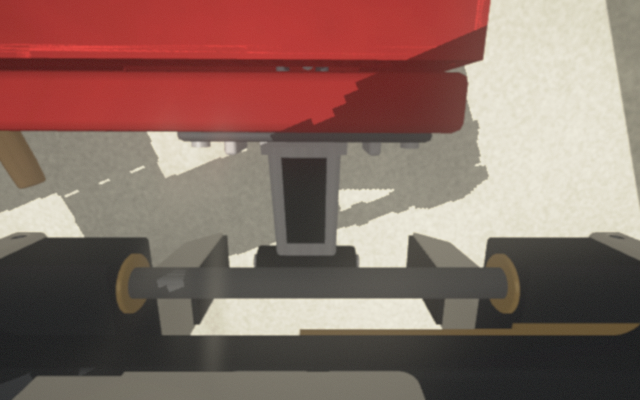

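The sleeve is at (257–357, ~261). That is about 4 mm left of the jaw centre and 5 mm nearer the door, so I'll correct before closing.

Call:
{"op": "carry_out", "data": {"rows": [[-2,5,1,0],[-2,5.5,1,0],[-2,5.5,1,0],[-2,5.5,1,0]]}}

```text
time: 3.2
tool_pos: [644.3, 47.3, 181.4]
tcp_rot: [-1.513, 1.569, -1.902]
contact_force: [0.5, -0.1, 0.5]
grip_width: 91.1
```

Call:
{"op": "carry_out", "data": {"rows": [[0,0,0,0],[0,0,0,0],[0,0,0,0],[0,0,0,0],[0,0,0,0],[0,0,0,0],[0,0,0,0],[0,0,0,0],[0,0,0,0],[0,0,0,0]], "hand": 36}}

```text
time: 4.03
tool_pos: [643.4, 47.6, 181.2]
tcp_rot: [-2.316, 1.568, -2.705]
contact_force: [-4.7, 1.4, 1.2]
grip_width: 43.6
```

Call:
{"op": "carry_out", "data": {"rows": [[-1.3,-0.8,3,0],[-1.5,-1.7,6,0],[-1.8,-2.3,9,0],[-2,-3,12,0],[-2.2,-3.4,15,0],[-2.3,-3.7,18,0],[-2.3,-3.8,20,0],[-2.3,-3.8,20,0],[-2.3,-3.8,20,0]]}}

```text
time: 4.78
tool_pos: [641.2, 43.6, 201.3]
tcp_rot: [-2.165, 1.568, -2.554]
contact_force: [3.2, -0.5, -4.5]
grip_width: 44.1
```

Call:
{"op": "carry_out", "data": {"rows": [[0.5,0,2,0],[0.6,0,4,0],[0.7,0.1,6,0],[0.7,0.1,6,0],[0.7,0.1,6,0]]}}

```text
time: 5.2
tool_pos: [641.5, 43.7, 207.2]
tcp_rot: [-2.312, 1.567, -2.701]
contact_force: [-0.0, -0.4, -4.1]
grip_width: 44.0
```

Call:
{"op": "carry_out", "data": {"rows": [[0,0.1,1,0],[0.1,0.2,2,0],[0.1,0.2,2,0],[0.1,0.2,2,0]]}}

```text
time: 5.53
tool_pos: [641.6, 43.9, 209.2]
tcp_rot: [-2.301, 1.567, -2.69]
contact_force: [-0.6, 0.1, -4.8]
grip_width: 43.2
```

Call:
{"op": "carry_out", "data": {"rows": [[0,0.1,1,0],[0.1,0.2,2,0],[0.1,0.2,2,0],[0.1,0.2,2,0]]}}

```text
time: 5.87
tool_pos: [641.6, 44.0, 211.3]
tcp_rot: [-2.294, 1.567, -2.683]
contact_force: [0.1, -1.0, -4.3]
grip_width: 43.6
```

Call:
{"op": "carry_out", "data": {"rows": [[0,0.2,1,0],[0.1,0.4,2,0],[0.1,0.4,2,0],[0.1,0.4,2,0]]}}

```text
time: 6.2
tool_pos: [641.7, 44.3, 213.4]
tcp_rot: [-2.236, 1.567, -2.625]
contact_force: [-0.5, -2.1, -5.5]
grip_width: 43.8
```

Call:
{"op": "carry_out", "data": {"rows": [[0,0,1,0],[0,0,2,0],[0,0,2,0],[0,0,2,0]]}}

```text
time: 6.53
tool_pos: [641.8, 44.5, 215.3]
tcp_rot: [-2.287, 1.567, -2.676]
contact_force: [1.8, 0.4, -5.8]
grip_width: 43.5
```

```bash
python3 - <<'E'
from h import *
a=capture("scene")[:,:,::-1][100:240,330:470];w=capture("wrist")[:,:,::-1][120:330,180:460]
f=lambda i,s:cv2.resize(i,s,interpolation=cv2.INTER_CUBIC)
cv2.imwrite("pics/c3.png",np.hstack([f(a,(400,400)),f(w,(400,300)).__class__(np.zeros(0)) if 0 else cv2.copyMakeBorder(f(w,(400,300)),0,100,0,0,0)]))
E
```

```text
(no output)
```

View pics/c3.png

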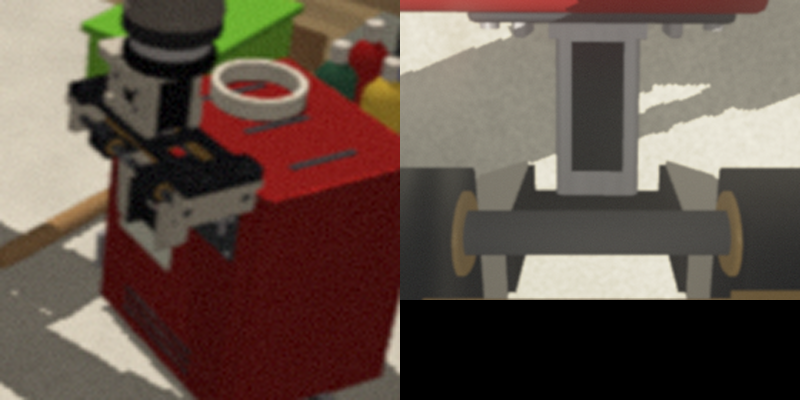

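The scene crop shows the gripper on the paddle, clear of everything else. In the wrist crop the sleeve is still held between the pads at about (620,190) and the blade is about level. I'll keep lifting.

Call:
{"op": "carry_out", "data": {"rows": [[-0.2,0.1,1,0],[-0.2,0.2,1.8,0],[-0.2,0.2,1.8,0],[-0.2,0.2,1.8,0]]}}

```text
time: 6.97
tool_pos: [641.7, 44.7, 216.5]
tcp_rot: [-2.334, 1.567, -2.723]
contact_force: [4.4, -0.9, -12.0]
grip_width: 43.4
```

Call:
{"op": "carry_out", "data": {"rows": [[0.6,0.1,0.3,0],[0.6,0.1,0.6,0],[0.6,0.1,0.6,0],[0.6,0.1,0.6,0]]}}

```text
time: 7.3
tool_pos: [641.8, 44.7, 216.7]
tcp_rot: [-2.424, 1.565, -2.813]
contact_force: [1.0, -0.5, -12.2]
grip_width: 43.6
```

Call:
{"op": "carry_out", "data": {"rows": [[0,0,0.4,0],[0,0,0.8,0],[0,0,0.8,0],[0,0,0.8,0]]}}

```text
time: 7.63
tool_pos: [641.8, 44.8, 217.2]
tcp_rot: [-2.458, 1.565, -2.847]
contact_force: [2.7, 0.2, -14.6]
grip_width: 43.2
```

About 14.6 N with a slope near 5 N/mm reads as the firm stop. I'll ease the door off a few mm.

Call:
{"op": "carry_out", "data": {"rows": [[-0.6,-0.8,0,-0.3],[-1.3,-1.5,0,-0.6],[-1.9,-2.3,0,-0.9],[-2.6,-3,0,-1.2],[-2.6,-3,0,-1.2]]}}

```text
time: 8.05
tool_pos: [639.0, 41.7, 217.1]
tcp_rot: [-2.482, 1.565, -2.893]
contact_force: [2.2, -0.8, -15.2]
grip_width: 43.7
```

Call:
{"op": "carry_out", "data": {"rows": [[-0.6,-0.8,0,-0.3],[-1.3,-1.5,0,-0.6],[-1.9,-2.3,0,-0.9],[-2.6,-3,0,-1.2],[-2.6,-3,0,-1.2]]}}

```text
time: 8.47
tool_pos: [636.1, 38.6, 217.1]
tcp_rot: [-2.5, 1.564, -2.932]
contact_force: [1.0, 0.3, -13.3]
grip_width: 43.6
```

```bash
cat >arc.py <<'E'
import sys,numpy as np
from plant import get_obs
O=np.array([499.5,169.5]);o=get_obs()
p=np.array(o["tool_pos"][:2])-O;print(np.linalg.norm(p),o["tool_pos"],o["contact_force"])
a0=np.arctan2(-124.7,142.3);th=a0-np.arctan2(p[1],p[0]);print("theta",th)
step,n=float(sys.argv[1]),int(sys.argv[2]);R=189.5
rows=[]
for k in range(1,n+1):
    a=a0-th-step*k;q=R*np.array([np.cos(a),np.sin(a)])-p
    if k==n: end=a0-a
    rows.append([round(q[0],1),round(q[1],1),0,round(-np.degrees(step*k),1)])
print(rows,end)
E
python3 arc.py 0.02 9
```

```text
189.19708120024256 [636.0750995   38.56956912 217.14690693] [  1.01739091   0.3445996  -13.29158459]
theta 0.04472437991085332
[[np.float64(-2.4), np.float64(-2.9), 0, np.float64(-1.1)], [np.float64(-5.1), np.float64(-5.6), 0, np.float64(-2.3)], [np.float64(-7.9), np.float64(-8.2), 0, np.float64(-3.4)], [np.float64(-10.7), np.float64(-10.7), 0, np.float64(-4.6)], [np.float64(-13.6), np.float64(-13.2), 0, np.float64(-5.7)], [np.float64(-16.5), np.float64(-15.6), 0, np.float64(-6.9)], [np.float64(-19.4), np.float64(-18.0), 0, np.float64(-8.0)], [np.float64(-22.4), np.float64(-20.3), 0, np.float64(-9.2)], [np.float64(-25.5), np.float64(-22.6), 0, np.float64(-10.3)]] 0.22472437991085326
```

Call:
{"op": "carry_out", "data": {"rows": [[-2.4,-2.9,0,-1.1],[-5.1,-5.6,0,-2.3],[-7.9,-8.2,0,-3.4],[-10.7,-10.7,0,-4.6],[-13.6,-13.2,0,-5.7],[-16.5,-15.6,0,-6.9],[-19.4,-18.0,0,-8.0],[-22.4,-20.3,0,-9.2],[-25.5,-22.6,0,-10.3],[-25.5,-22.6,-1,-10.3]]}}

```text
time: 9.3
tool_pos: [609.5, 15.7, 216.4]
tcp_rot: [-2.532, 1.563, 3.138]
contact_force: [-3.9, 4.7, -10.9]
grip_width: 43.9
```

```bash
python3 arc.py 0.03 18 | sed 's/np.float64//g'
```

```text
189.0271960487393 [609.46203087  15.74814599 216.43071288] [ -3.85952688   4.65669399 -10.90595567]
theta 0.23037148425179943
[[(-4.4), (-3.6), 0, (-1.7)], [(-9.2), (-6.7), 0, (-3.4)], [(-14.0), (-9.7), 0, (-5.2)], [(-19.0), (-12.5), 0, (-6.9)], [(-24.0), (-15.1), 0, (-8.6)], [(-29.1), (-17.6), 0, (-10.3)], [(-34.3), (-20.0), 0, (-12.0)], [(-39.5), (-22.2), 0, (-13.8)], [(-44.8), (-24.2), 0, (-15.5)], [(-50.2), (-26.1), 0, (-17.2)], [(-55.6), (-27.8), 0, (-18.9)], [(-61.1), (-29.3), 0, (-20.6)], [(-66.6), (-30.7), 0, (-22.3)], [(-72.2), (-31.9), 0, (-24.1)], [(-77.7), (-33.0), 0, (-25.8)], [(-83.4), (-33.9), 0, (-27.5)], [(-89.0), (-34.6), 0, (-29.2)], [(-94.7), (-35.1), 0, (-30.9)]] 0.7703714842517996
```

Call:
{"op": "carry_out", "data": {"rows": [[-5,-2.8,-1,-1.7],[-9.8,-5.9,-2,-3.4],[-14.6,-8.9,-3,-5.2],[-19.5,-11.6,-4,-6.9],[-24.5,-14.2,-5,-8.6],[-29.5,-16.7,-5,-10.3],[-34.7,-19.1,-5,-12.0],[-39.9,-21.2,-5,-13.8],[-45.1,-23.2,-5,-15.5],[-50.5,-25.1,-5,-17.2],[-55.8,-26.8,-5,-18.9],[-61.3,-28.3,-5,-20.6],[-66.8,-29.7,-5,-22.3],[-72.3,-30.9,-5,-24.1],[-77.8,-32.0,-5,-25.8],[-83.4,-32.9,-5,-27.5],[-89.0,-33.6,-5,-29.2],[-94.7,-34.1,-5,-30.9]]}}

```text
time: 10.8
tool_pos: [514.4, -18.0, 211.7]
tcp_rot: [-2.671, 1.563, 2.456]
contact_force: [0.5, 7.0, -6.1]
grip_width: 43.9
```

```bash
python3 arc.py 0.03 15 | sed 's/np.float64//g'
```

```text
188.06995054065715 [514.39819138 -17.97893266 211.67685409] [ 0.49054048  7.003166   -6.14287309]
theta 0.7719212321835659
[[(-5.6), (-1.8), 0, (-1.7)], [(-11.2), (-2.0), 0, (-3.4)], [(-16.9), (-2.0), 0, (-5.2)], [(-22.6), (-1.9), 0, (-6.9)], [(-28.3), (-1.5), 0, (-8.6)], [(-33.9), (-1.1), 0, (-10.3)], [(-39.6), (-0.4), 0, (-12.0)], [(-45.2), (0.4), 0, (-13.8)], [(-50.8), (1.4), 0, (-15.5)], [(-56.4), (2.6), 0, (-17.2)], [(-61.9), (3.9), 0, (-18.9)], [(-67.4), (5.4), 0, (-20.6)], [(-72.8), (7.1), 0, (-22.3)], [(-78.2), (8.9), 0, (-24.1)], [(-83.5), (10.9), 0, (-25.8)]] 1.2219212321835657
```

Call:
{"op": "carry_out", "data": {"rows": [[-5.6,0,0,-1.7],[-11.2,0.6,0,-3.4],[-16.8,0.7,0,-5.2],[-22.4,0.8,0,-6.9],[-28,1.2,0,-8.6],[-33.5,1.6,0,-10.3],[-39.2,2.3,0,-12.0],[-44.7,3.1,0,-13.8],[-50.2,4,0,-15.5],[-55.8,5.2,0,-17.2],[-61.2,6.4,0,-18.9],[-66.6,7.9,0,-20.6],[-71.9,9.5,0,-22.3],[-77.2,11.3,0,-24.1],[-82.5,13.2,0,-25.8],[-82.5,13.2,0,-25.8],[-82.5,13.2,0,-25.8]]}}

```text
time: 12.22
tool_pos: [431.6, -5.1, 212.0]
tcp_rot: [-2.673, 1.564, 2.004]
contact_force: [-1.0, 2.8, -5.5]
grip_width: 43.3
```

```bash
python3 arc.py 0.03 1; python3 -c "
from h import *
print(get_obs()['joint_positions'])
w=capture('top')[:,:,::-1][80:260,130:350];cv2.imwrite('pics/t4.png',cv2.resize(w,None,fx=3,fy=3,interpolation=2))"
```

```text
187.34942931556577 [431.58417157  -5.10598189 212.04653037] [-1.02777869  2.77605805 -5.46376266]
theta 1.22217899871894
[[np.float64(-6.0), np.float64(0.1), 0, np.float64(-1.7)]] 1.2521789987189402
[-0.19409283  0.18676756  1.78259643  0.00623961  1.17640893  1.4095301 ]
```

View pics/t4.png

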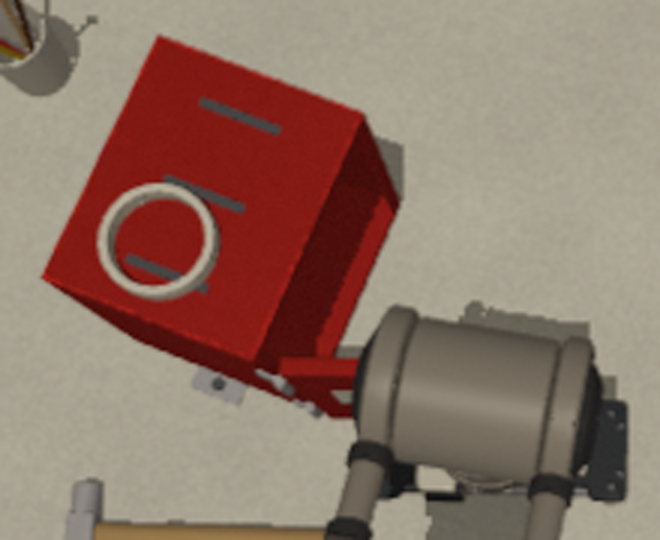

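The top view shows the door standing about 70° open, with its edge at crop (280–350, 385). I'll lower the paddle along its arc.

Call:
{"op": "carry_out", "data": {"rows": [[-0.3,0.5,-3,0],[-0.5,0.8,-6,0],[-0.5,0.8,-9,0],[-0.4,0.8,-12,0],[-0.1,0.8,-15,0],[0.3,0.8,-18,0],[0.9,0.8,-21,0],[1.6,0.8,-24,0],[2.4,0.8,-27,0],[3.3,0.8,-30,0],[3.5,0.8,-30.5,0],[3.5,0.8,-30.5,0]]}}

```text
time: 13.27
tool_pos: [435.3, -4.9, 181.4]
tcp_rot: [-2.564, 1.564, 2.113]
contact_force: [-2.0, -5.6, -2.0]
grip_width: 43.6
```

Call:
{"op": "carry_out", "data": {"rows": [[0,-1,0,0],[0,-1,0,0],[0,-1,0,0],[0,-1,0,0],[0,-1,0,0],[0,-1,0,0],[0,-1,0,0],[0,-1,0,0],[0,-1,0,0],[0,-1,0,0]], "hand": 88}}

```text
time: 14.1
tool_pos: [435.3, -5.9, 181.4]
tcp_rot: [-2.575, 1.564, 2.102]
contact_force: [-0.4, -0.7, 0.6]
grip_width: 87.7
```

Free. Now I'll go straight up, then check.

Call:
{"op": "carry_out", "data": {"rows": [[0,0,10,0],[0,0,25,0],[0,0,50,0],[0,0,75,0],[0,0,100,0],[0,0,125,0],[0,0,150,0],[-30,-10,160,0],[-60,-30,160,0],[-60,-60,160,0],[-60,-90,160,0],[-60,-120,160,0],[-60,-120,160,0],[-60,-120,160,0],[-60,-120,160,0]]}}

```text
time: 15.35
tool_pos: [375.2, -125.5, 341.3]
tcp_rot: [-2.593, 1.564, 2.084]
contact_force: [0.6, -0.1, -0.1]
grip_width: 87.8
```

```bash
python3 -c "
from h import *
o=get_obs();print(o['time'],o['tool_pos'],o['contact_force'],o['dq'])
a=capture('top')[:,:,::-1][80:260,130:350];b=capture('scene')[:,:,::-1][100:280,310:490]
cv2.imwrite('pics/t5.png',np.hstack([cv2.resize(x,None,fx=2,fy=2,interpolation=2) for x in (a,b)]))"
```

```text
15.35 [ 375.22869462 -125.48645631  341.29704918] [ 0.56145777 -0.10365458 -0.12711266] [ 0.02393639 -0.00741398  0.00278764 -0.00011773  0.00054914 -0.00200006]
```

View pics/t5.png

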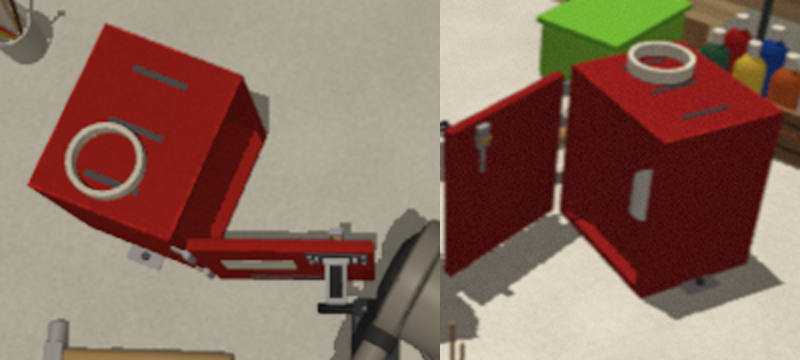

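The door stands about 68–70° open: its top edge runs level in the image from (188,242) to (373,242). The paddle hangs free at (338,290), the gripper is clear, and force is near zero. Handing in.

```bash
python3 -c "
from plant import *
print(close_job())"
```

```text
the job is handed in; nothing more can be done
None
```

The locker door is open at about 68–70°, the paddle has dropped back, and the arm has let go and moved clear. I handed the job in at about 15.5 s; it returned no verdict.

- **Paddle:** I pinched the sleeve by its ends and lifted it about 36 mm. The force rose from about 5 N to about 14.6 N, at roughly 4–5 N/mm near the end, which I took as the firm stop. The highest reading was 15.2 N.
- **Door release:** I eased it off with under about 2 N of pull at the readings, and kept the paddle up until the door was well past 0.2 rad.
- **Swing:** I opened it at about 0.3–0.4 rad/s to about 1.22 rad by arm position. I then lowered the paddle along its arc, released it and retreated.

**Last checks:** The final pictures show the door open, the paddle hanging and the tape where it was. The force on the tool was under 1 N. I did not recheck the other bystanders closely, but the arm stayed clear of them.

**Discrepancies:**
- My camera estimate of the grip was 2–4 mm off the position seen from close up, so I corrected it before grasping.
- During the swing there were sideways forces of up to about 7 N toward the hinge, because my arc was slightly too wide. I narrowed it as I went.

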